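# Load the ring carrier into the component test fixture

## Task

Take the carrier that holds the ceramic ring, lay it on the loading bed of the test fixture and slide it into the guides, then push it gently home against the sprung contacts until the pawl clicks behind its catch, and let go so that it stays latched. The contact pins are delicate, so never force it, and leave the empty carrier and everything else on the bench where it is.

Things in the scene. Friction and masses are not known exactly. Their poses are not given: they have to be found in the camera images.
- carrier_grip (a point): Centre of the handle of the carrier to load, the one with a white ceramic ring (33 mm across, 6.5 mm high) on top. The handle is an upright fin 38 mm long (x), 14 mm thick (y), 42 mm high, standing on the black sled; this point is 35 mm above the sled's underside, 21 mm below the fin's top, on the middle line, 29 mm from the tail face, 91 mm from the front face. x points to the front, z up.
- carrier: The same carrier: black plastic sled 120 (x) by 50 (y) by 14 mm high, 0.14 to 0.28 kg, origin at the centre of its underside, x to the front end, which goes in first (handle centre at x -31, z +35 mm). On top near the front is the catch: a steel bar 24 mm wide and 7.5 mm high with a 30 degree ramp to the front and an upright back face 28 mm behind the front face.
- spare: The other carrier, just the same but with an empty nest (no ring); origin and axes as for carrier. It stays where it lies.
- fixture: The test fixture, screwed to the bench. Origin on its underside in the middle of the guide mouth; x is the direction of pushing in, z up. Base plate 12 mm thick, 100 mm wide, from x -125 to +150 mm; its flat top is the bed. From x -125 to -18 mm the bed is open for laying the carrier on; beyond x 40 mm is the contact head; its pawl reaches back at most to x 4 mm; all below 45 mm above the bed.
- guide (a point): On the bed, middle line, at the guide mouth (fixture x 0, z 12 mm), axes as the fixture's. From here to x 40 mm run two rails 53 mm apart inside; lips 16.5 to 20.5 mm above the bed leave 43 mm open between them, so the carrier goes in only by sliding from the mouth, flat on the bed. From x -18 to 0 mm the rails flare outward at 25 degrees as a lead-in, without lips.
- pawl (a joint): Pawl angle (rad): 0 down, about 0.14 on top of the catch, 0 again once it has clicked behind it. A steel strip 14 mm wide on the middle line, hinged on the contact head, reaching back over the guides; its tooth hangs 31 to 36 mm before the head's stop, 1.5 mm above the sled's top. Lifting it takes 1 to 5 N of push. The click comes when the carrier's front is 3 mm from the stop.
- probes (a joint): How far the head's two contact pins are pressed in (m): 0 free, 0.004 latched, 0.007 at the stop. They resist with 2 to 5 N. The head is clamped in slots: its stop (stiff rubber, 8 N/mm, 3 mm to solid) is anywhere from fixture x 40 to 76 mm, not measured. A push of 12 to 15 N always reaches it; over 25 N of push does damage. Let go, the pins push the carrier back onto the pawl.
- tray: Bystander: grey open parts tray, 110 by 160 by 22 mm; origin under its centre.
- dispenser: Bystander: white round bottle, 56 mm across, 110 mm high; origin under its centre.
- screwdriver: Bystander: screwdriver, 170 mm long, lying; origin under its middle.
- tape: Bystander: roll of tape, 90 mm across, 24 mm high; origin under its centre.
- caliper: Bystander: digital caliper, 215 mm long, lying; origin under its beam's middle.
- standards: Bystander: small wooden block of calibration standards, 75 by 50 by 32 mm; origin under its centre.
Not all that is in view belongs to the job. Leave any blue or purple look-alike of the carrier alone.

How it is judged:
On the way, in this order (a step that is already met when the one before it is completed fails the run):
1. the carrier's front is in the guides, flat on the bed and straight, with the pawl still down and the pins free (x of carrier in the frame of fixture above -0.055 m and y of carrier in the frame of fixture between -0.004 and 0.004 m and z of carrier in the frame of fixture below 0.0155 m and angle between the x axis of carrier and the x axis of fixture, either way round below 0.1 rad and value of joint pawl below 0.04 rad and value of joint probes below 0.001 m), for 0.05 s.
2. the carrier's catch lifts the pawl (value of joint pawl above 0.09 rad).
At the end, for the whole second after the job is handed in: The carrier with the ring lies in the guides (within 4 mm of the middle line, on the bed), released and at rest, held by the pawl: pawl down behind the catch (under 0.04 rad) and the contact pins still pressed in 2.5 to 5.8 mm by it; the empty carrier is within 20 mm of where it lay (value of joint pawl below 0.04 rad and value of joint probes between 0.0025 and 0.0058 m and x of carrier in the frame of fixture above -0.027 m and y of carrier in the frame of fixture between -0.004 and 0.004 m and z of carrier in the frame of fixture below 0.0155 m and linear speed of carrier below 0.01 m/s and distance of spare from where it was at the start of the episode below 0.02 m); the robot touches nothing.
It fails at once if the carrier, once on the contact pins, is pressed against the fixture with more than 42 N, all contacts added (about 25 N of push) (contact force between carrier and fixture above 42 N and value of joint probes above 0.002 m).
It fails at once if the empty carrier or another thing on the bench is moved more than 20 mm (distance of any of spare, tray, dispenser, screwdriver, tape, caliper, standards from where it was at the start of the episode above 0.02 m).
It also fails if it takes over 50 s, if anything falls off the work surface, if the arm or the gripper's body presses on something with over 40 N, if the wrist force passes 120 N, or if a joint passes its speed limit or range.

## Robot

A 7-joint arm with a two-finger parallel gripper is mounted at the origin on the work surface. World frame = base frame: x ahead of the robot, y to its left, z up, the work surface at z = 0. Lengths are in m, angles in rad, forces in N, time in s.
With the tool pointing down it reaches from about 0.4 to 0.925 m from the base axis. Payload 5.6 kg.
Tool frame: the origin (TCP) lies midway between the tips of the shut fingers; the grasp point (between the pads) lies 19 mm behind it; z points along the fingers, y is the line along which they close (so a half turn about z gives the same grasp; the last joint's range is limited). The gripper opens to 85 mm and grips with 20 to 120 N. Pads are 22 mm wide; open, the fingers measure 114 mm over their backs; the gripper's body (76 mm by 85 mm) begins 54 mm behind the grasp point. The pads swing forward as they close: fully open they stand 13 mm farther back than shut.
Start: joints at [-1.164, 0.468, -0.012, 1.603, 0.006, 1.071, -0.056], TCP at [0.283, 0.585, 0.231] pointing down, gripper open.
Joint ranges: [-2.53, 2.53], [-0.31, 2.02], [-1.57, 1.55], [0.28, 2.44], [-1.29, 4.43], [0.15, 1.84], [-2.92, 2.92]. Speed limits (rad/s): [2.57, 2.57, 3.14, 3.14, 3.14, 3.14, 3.14].

## Interface

Orientations are given as a unit quaternion [w, x, y, z].
In Python, from bench import sense, read_camera, camera_model, sign_off gives the robot as it stands.
- The arm moves only by the tool carry_out, never from a script. Its argument "steps" is a list of rows, each a list of 7 numbers: the finger opening in mm, from 0 to 85.4, then the shift along the tool's x, y, z in mm, then the turn, a rotation vector about the tool's x, y, z in degrees. In form: [[fingers, tx, ty, tz, wx, wy, wz], ...]. A call has 1 to 5 rows; each row is the pose to reach, as a shift and turn from the pose commanded when the call began, along the tool's axes at that moment; what a row does not reach only later rows make up. A row lasts 1/8 s, in which the tool goes at most 62.5 mm and 10.7 degrees, less where a joint would pass 70% of its speed; a pose out of reach is approached as far as the arm can. A call with a gripper value outside its range is refused whole. The fingers move at their own pace and stop on an object; "grip_force" is the grip in N (left out, the last holds). Time passes only in rows, so rows that repeat a pose let the fingers close. It gives the time, the measured TCP pose, the force, the opening and the grip force at its end, in the units of the state.
- sense(): the state, without advancing time (a new reading comes with each control period).
- read_camera(name): name is "scene" or "top" or "wrist"; returns the picture (400x640x3 uint8, red, green, blue); there is no depth.
- camera_model(name): a dict with "intrinsics" (3x3 intrinsics, pixels), "R" (3x3) and "t" (3): a world point X has camera coordinates R X + t. Camera axes: x right, y down, z forward; pixel columns grow to the right and rows downward; lengths in m; the calibration is good to about 2 mm. The wrist camera is an equidistant fisheye: a pixel r from the principal point sees the ray r / f radians off the axis. A picture is of the moment at which its call begins: read the wrist's pose just before it. camera_model takes no time and is no camera call; for the wrist camera it gives the pose at the moment of the call.
- sign_off(): hands the job in; it is judged then, once.
The state is a dict: "time_s": time; "joint_pos": joint angles; "qvel": joint speeds; "tau": joint torques, N m; "ee_pos": TCP position; "ee_rot": TCP orientation; "contact_force": force on the tool from outside, world axes, zero at the start; "moment": the same for the moment, N m; "finger_gap": finger opening in m; "gripper_force": force on a finger pad.
Only numpy, scipy, OpenCV 4.12 (cv2) and the standard library are available. Lean on these libraries where they do the work, as an engineer would, in place of code of your own. Each camera call takes 0.05 s, during which the arm holds its last target. There are 200 camera calls.

## Working session

There is one attempt and no reset: what is moved stays moved. The work goes in short steps, Python scripts to look and compute and a tool call to move; the robot and the scene stay as the last step left them, time stands still between calls to the robot, and variables do not carry over. Pictures are saved under pics/ and viewed, at most 11 in all, crops included, and the job is handed in when it is done.

Besides the shell and the picture viewer there is one more tool, called after "Emit:" as a command line: name --pt "numbers of a row" for each row, then --argument value for the rest. carry_out: Moves the arm, as the interface text tells. Its arguments: {"type":"object","properties":{"steps":{"type":"array","items":{"type":"array","items":{"type":"number"}}},"grip_force":{"type":"number"}},"required":["steps"]}

```bash
mkdir -p pics; ls
python3 - <<'E'
from bench import *
import cv2,json
print(sense())
for n in("scene","top"):
    m=camera_model(n);print(n,m)
    cv2.imwrite(f"pics/{n}0.png",read_camera(n)[:,:,::-1])
E
```

```text
pics
{'time_s': 0.0, 'joint_pos': array([-1.1639683 ,  0.46840439, -0.01159814,  1.60365787,  0.00595849,
        1.0713974 , -0.05631837]), 'qvel': array([ 0.00084768, -0.00031456,  0.00043195,  0.00110206, -0.00043239,
        0.00086206,  0.0005351 ]), 'tau': array([-1.41380442e-03, -5.32384264e+01,  2.09966203e-02, -2.51305300e+01,
        1.14703717e-02,  7.70481303e-03,  1.27934442e-05]), 'ee_pos': array([0.28243066, 0.58479242, 0.23030648]), 'ee_rot': array([-1.58963394e-04,  2.23074236e-01,  9.74801029e-01, -9.02323660e-04]), 'contact_force': array([ 1.35150902,  0.00493118, -0.83250016]), 'moment': array([ 0.02719222, -0.00583097,  0.01067253]), 'gripper_force': 0.0, 'finger_gap': 0.08543075640956553}
scene {'intrinsics': array([[484.50020493,   0.        , 315.12464559],
       [  0.        , 484.50020493, 196.76549833],
       [  0.        ,   0.        ,   1.        ]]), 'R': array([[-0.47470042,  0.88008107, -0.01080855],
       [ 0.75318772,  0.39984138, -0.52233622],
       [-0.45537651, -0.25609409, -0.85267112]]), 't': array([ 0.26626912, -0.3701691 ,  1.67812738])}
top {'intrinsics': array([[418.58289693,   0.        , 317.96050411],
       [  0.        , 418.58289693, 200.84981906],
       [  0.        ,   0.        ,   1.        ]]), 'R': array([[ 0.02066911, -0.99976902, -0.00588976],
       [-0.98466683, -0.01933554, -0.17337059],
       [ 0.17321667,  0.00938287, -0.98483905]]), 't': array([-0.0263815 ,  0.57596618,  0.94352169])}
```

View pics/top0.png

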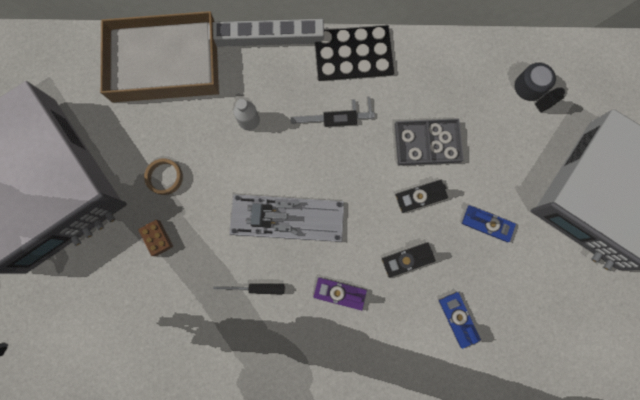

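View pics/scene0.png

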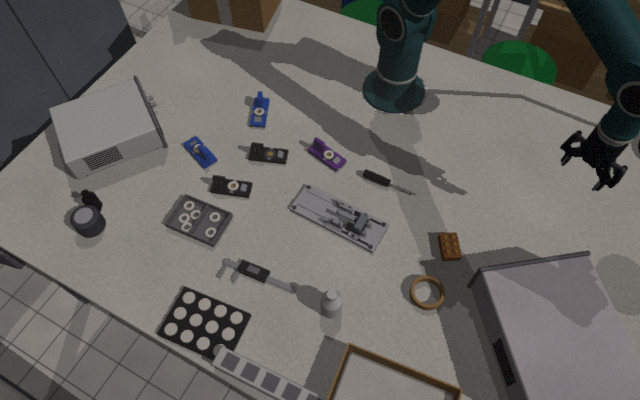

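The top view shows the ringed black carrier near (422,196) and the empty one near (408,260), both with the catch end to the left. The fixture runs from (232,215) to (346,220), with its head at the left, so the push is toward +y. Next I zoom in.

Run:
```python
import cv2,numpy as np
t=cv2.imread("pics/top0.png");s=cv2.imread("pics/scene0.png")
a=cv2.resize(t[175:285,220:460],None,fx=3.3,fy=3.3,interpolation=cv2.INTER_CUBIC)[:290]
b=cv2.resize(s[135:255,200:400],None,fx=2.5,fy=2.5,interpolation=cv2.INTER_CUBIC)
o=np.zeros((600,800,3),np.uint8);o[:290,:792]=np.clip(a*1.3,0,255);o[295:595,:500]=np.clip(b*1.3,0,255)
cv2.imwrite("pics/z.png",o)
g=t.max(2).astype(int)
# black carrier mask near and fixture contour
m=((g<60)*255).astype(np.uint8);m[:, :380]=0;m[:,460:]=0;m[:170]=0;m[285:]=0
for c in cv2.findContours(cv2.morphologyEx(m,cv2.MORPH_CLOSE,np.ones((9,9))),0,2)[0]:
    if cv2.contourArea(c)>200: print(cv2.minAreaRect(c))
hs=cv2.cvtColor(t,cv2.COLOR_BGR2HSV)
for p in [(300,205),(300,235),(335,215),(370,230),(260,260),(420,225)]: print(p,t[p[1],p[0]],hs[p[1],p[0]])
```

```text
((408.6492614746094, 259.497802734375), (20.1513729095459, 49.03343963623047), 70.70995330810547)
((422.1429748535156, 195.63427734375), (19.4294490814209, 49.41176223754883), 72.25532531738281)
(300, 205) [86 84 85] [135   6  86]
(300, 235) [94 93 92] [105   5  94]
(335, 215) [130 127 127] [120   6 130]
(370, 230) [142 148 151] [ 20  15 151]
(260, 260) [141 146 148] [ 21  12 148]
(420, 225) [138 145 147] [ 23  16 147]
```

View pics/z.png

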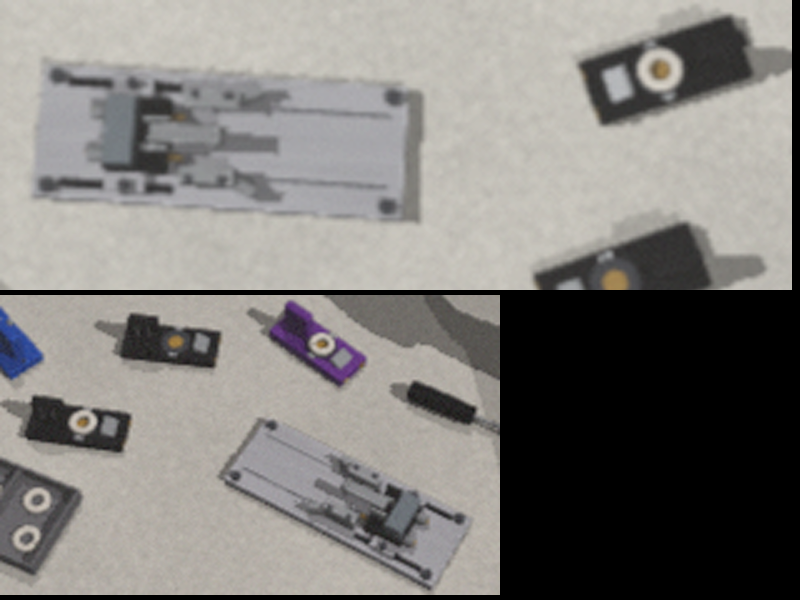

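The zoom shows the ring at crop (660,68) and the catch at (617,83), which confirms the carrier's front faces left. In the fixture the head is at (120,130) and the bed is open to the right edge at (410,150). Next I measure both.

```bash
cat > h.py <<'E'
import cv2,numpy as np
from bench import *
def ray(n,uv,m=None):
    m=m or camera_model(n);K=m["intrinsics"];R=m["R"];t=m["t"]
    uv=np.atleast_2d(uv).astype(float)
    d=np.c_[(uv[:,0]-K[0,2])/K[0,0],(uv[:,1]-K[1,2])/K[1,1],np.ones(len(uv))]
    if n=="wrist":
        r=np.hypot(d[:,0],d[:,1])+1e-12
        d=np.c_[d[:,:2]/r[:,None]*np.sin(r)[:,None],np.cos(r)]
    return -R.T@t,d@R
def plane(n,uv,z,m=None):
    C,d=ray(n,uv,m);return (C+d*((z-C[2])/d[:,2])[:,None])[:,:2]
def tri(p):  # p: list of (name,uv)
    A=np.zeros((3,3));b=np.zeros(3)
    for n,uv in p:
        C,d=ray(n,uv);d=d[0]/np.linalg.norm(d[0]);P=np.eye(3)-np.outer(d,d);A+=P;b+=P@C
    return np.linalg.solve(A,b)
def rect(P):  # metres -> centre, size mm, yaw of long side
    c,s,a=cv2.minAreaRect((P*1000).astype(np.float32).reshape(-1,1,2))
    if s[0]<s[1]: s=s[::-1];a+=90
    return np.round(c,1),np.round(s,1),round((a+90)%180-90,2)
E
python3 - <<'E'
from h import *
I={n:cv2.imread(f"pics/{n}0.png").astype(int) for n in("top","scene")}
roi={"top":((225,350),(185,250)),"scene":((280,395),(175,260))}
car={"top":((390,455),(175,215)),"scene":((203,258),(170,202))}
spare={"top":((378,440),(238,280)),"scene":((240,292),(138,168))}
def crop(m,r):
    o=np.zeros(m.shape,np.uint8);(a,b),(c,d)=r;o[c:d,a:b]=m[c:d,a:b]*255;return o
B={}
for n,im in I.items():
    v=im[:,:,0]-im[:,:,2]
    m=crop((v>=-1),roi[n]);m=cv2.morphologyEx(m,cv2.MORPH_OPEN,np.ones((3,3)));m=cv2.morphologyEx(m,cv2.MORPH_CLOSE,np.ones((7,7)))
    c=max(cv2.findContours(m,0,2)[0],key=cv2.contourArea)
    print(n,"fix",cv2.minAreaRect(c),"world",rect(plane(n,c[:,0],.012)))
    for k,r in(("car",car),("spare",spare)):
        g=im.max(2)
        m=crop(g<70,r[n]);m=cv2.morphologyEx(m,cv2.MORPH_CLOSE,np.ones((11,11)))
        c=max(cv2.findContours(m,0,2)[0],key=cv2.contourArea);print(n,k,rect(plane(n,c[:,0],.014)))
        ins=np.zeros(g.shape,np.uint8);cv2.drawContours(ins,[c],-1,255,-1);ins=cv2.erode(ins,np.ones((3,3)))
        for nm,mm in(("bright",(im.min(2)>135)&(ins>0)),("grey",(v>=0)&(g>85)&(im.min(2)<=150)&(ins>0))):
            N,L,S,Ce=cv2.connectedComponentsWithStats(mm.astype(np.uint8))
            print("  ",nm,[(S[i,4],Ce[i].round(1).tolist()) for i in range(1,N) if S[i,4]>6])
E
```

```text
top fix ((286.6676940917969, 217.6831817626953), (112.09526824951172, 40.638694763183594), 3.532294511795044) world (array([540.1,  61.2]), array([273.9, 100.3]), 87.54)
top car (array([ 601.1, -271.2]), array([125.1,  49.4]), -71.07)
   bright [(np.int32(55), [419.6, 196.2]), (np.int32(31), [406.5, 199.9])]
   grey [(np.int32(74), [406.8, 200.0])]
top spare (array([ 444.5, -235.1]), array([120.3,  48.4]), -69.62)
   bright []
   grey [(np.int32(75), [393.3, 264.8])]
scene fix ((338.80230712890625, 216.91371154785156), (94.17147827148438, 32.2191162109375), 27.276763916015625) world (array([540.8,  64.8]), array([275.7, 103.6]), 87.75)
scene car (array([ 601.1, -268.8]), array([125.7,  61.8]), -71.4)
   bright [(np.int32(8), [236.2, 185.5])]
   grey [(np.int32(33), [243.5, 187.0])]
scene spare (array([ 442. , -232.7]), array([121. ,  68.3]), -70.1)
   bright []
   grey [(np.int32(30), [280.2, 153.7])]
```

Emit:
carry_out --pt "85 -43 -41 -3 0 0 0" --pt "85 -86 -82 -6 0 0 0" --pt "85 -129 -123 -9 0 0 0" --pt "85 -172 -164 -12 0 0 0" --pt "85 -215 -205 -15 0 0 0"

```text
time_s: 0.72
ee_pos: [0.3874, 0.3052, 0.2462]
ee_rot: [-0.0, 0.223, 0.975, -0.0]
contact_force: [1.3, -0.5, 0.3]
finger_gap: 0.0853
gripper_force: 0.0
```

Emit:
carry_out --pt "85 -43 -41 0 0 0 0" --pt "85 -86 -82 0 0 0 0" --pt "85 -129 -123 0 0 0 0" --pt "85 -172 -164 0 0 0 0" --pt "85 -215 -205 0 0 0 0"

```text
time_s: 1.35
ee_pos: [0.4918, 0.0274, 0.2463]
ee_rot: [0.0, 0.223, 0.975, 0.0]
contact_force: [1.1, 0.1, 0.2]
finger_gap: 0.085
gripper_force: 0.0
```

Emit:
carry_out --pt "85 -43 -41 0 0 0 9" --pt "85 -86 -82 0 0 0 18" --pt "85 -129 -123 0 0 0 27" --pt "85 -172 -164 0 0 0 36" --pt "85 -215 -205 0 0 0 45"

```text
time_s: 1.98
ee_pos: [0.5965, -0.2504, 0.246]
ee_rot: [-0.0, 0.581, 0.814, 0.0]
contact_force: [0.8, 0.1, -0.4]
finger_gap: 0.0854
gripper_force: 0.0
```

Run:
```python
from h import *
m=camera_model("wrist");im=read_camera("wrist");cv2.imwrite("pics/w1.png",im[:,:,::-1])
import pickle;pickle.dump(m,open("w1.pkl","wb"))
print(m["intrinsics"][0,0],m["intrinsics"][:2,2],-m["R"].T@m["t"],m["R"][2])
# expected pixel of grip & ring
C,_=ray("wrist",[[320,200]],m)
for P in([.61,-.298,.056],[.600,-.269,.014],[.581,-.212,.014]):
    c=m["R"]@np.array(P)+m["t"];th=np.arctan2(np.hypot(*c[:2]),c[2]);f=m["intrinsics"][0,0]
    print(P,m["intrinsics"][:2,2]+f*th*c[:2]/np.hypot(*c[:2]))
```

```text
309.70691628693146 [323.80317581 200.22320217] [ 0.57526284 -0.18575621  0.38799707] [ 0.08873543 -0.25492256 -0.96288136]
[0.61, -0.298, 0.056] [320.27231489 220.87505623]
[0.6, -0.269, 0.014] [320.52437488 186.17609229]
[0.581, -0.212, 0.014] [320.91902738 137.63580376]
```

View pics/w1.png

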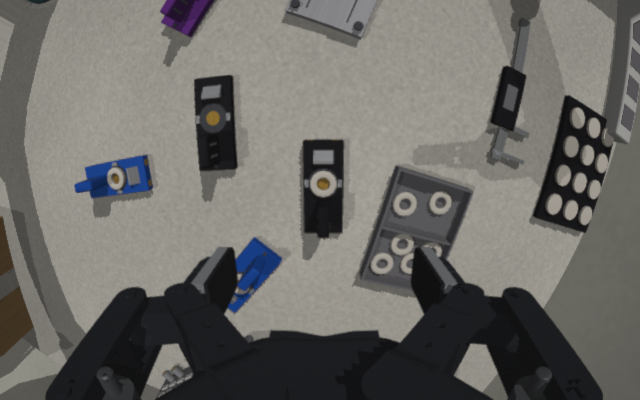

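The wrist view shows the target carrier at (303–343, 140–233), with the ring at (322,184) and the catch at (322,157). The parts tray edge is near (372,220), so I will approach with a narrower opening.

Run:
```python
from h import *
import pickle
m=pickle.load(open("w1.pkl","rb"));im=cv2.imread("pics/w1.png").astype(int)
g=im.max(2);mk=np.zeros(g.shape,np.uint8);mk[130:238,295:352]=(g[130:238,295:352]<65)*255
mk=cv2.morphologyEx(mk,cv2.MORPH_CLOSE,np.ones((13,13)))
c=max(cv2.findContours(mk,0,2)[0],key=cv2.contourArea)[:,0]
print(rect(plane("wrist",c,.014,m)),rect(plane("wrist",c[c[:,1]<215],.014,m)))
for nm,mm in(("ring",im.min(2)>120),("catch",(im[:,:,0]>=im[:,:,2]-1)&(g>90))):
    k=np.zeros(g.shape,np.uint8);k[142:225,306:340]=mm[142:225,306:340]
    N,L,S,Ce=cv2.connectedComponentsWithStats(k)
    for i in range(1,N):
        if S[i,4]>40: print(nm,S[i],Ce[i].round(1),plane("wrist",Ce[i],.0205,m))
# rails: left/right edges by row -> yaw
P=[];
for r in range(150,212):
    x=np.where(mk[r]>0)[0];P.append(plane("wrist",[[(x[0]+x[-1])/2,r]],.014,m)[0])
P=np.array(P);d=np.linalg.svd(P-P.mean(0))[2][0];print("mid",P.mean(0),np.degrees(np.arctan2(d[1],d[0])))
# front edge centre
r=np.where(mk[:,323]>0)[0];print(r[0],r[-1],plane("wrist",[[323,r[0]],[323,r[-1]]],.014,m))
s=sense();print(s["ee_pos"],s["ee_rot"])
```

```text
(array([ 604.2, -273.1]), array([125.2,  48.5]), -71.01) (array([ 595.9, -248.8]), array([73.8, 48.5]), -71.01)
ring [314 151  19  11 203] [323.1 156.1] [[ 0.59051459 -0.23161329]]
ring [311 171  25  26 369] [322.9 183.2] [[ 0.60111781 -0.26310562]]
catch [313 150  20  14 272] [322.7 156.6] [[ 0.59029382 -0.23237569]]
mid [ 0.60025797 -0.26159924] -70.83007046549328
140 237 [[ 0.58430052 -0.21390228]
 [ 0.62495196 -0.33219185]]
[ 0.59665043 -0.25972836  0.24583788] [ 0.00257574  0.58615778  0.81018717 -0.00302826]
```

Emit:
carry_out --pt "44 -26 -1 30 0 0 0" --pt "44 -52 -2 70 0 0 0" --pt "44 -52 -2 110 0 0 0" --pt "44 -52 -2 130 0 0 0" --pt "44 -52 -2 130 0 0 0"

```text
time_s: 2.65
ee_pos: [0.6106, -0.2978, 0.1149]
ee_rot: [-0.001, 0.579, 0.815, -0.0]
contact_force: [0.5, 0.4, 0.3]
finger_gap: 0.0442
gripper_force: 0.0
```

Run:
```python
from h import *
import pickle
m=camera_model("wrist");s=sense();im=read_camera("wrist");cv2.imwrite("pics/w2.png",im[:,:,::-1])
pickle.dump(m,open("w2.pkl","wb"))
print(s["ee_pos"],s["ee_rot"],s["finger_gap"],s["contact_force"])
c=m["R"]@s["ee_pos"]+m["t"];print(c)
```

```text
[ 0.61059362 -0.29778678  0.1148712 ] [-1.49002742e-03  5.78862193e-01  8.15423982e-01 -2.66609963e-04] 0.04420379231634233 [0.47021763 0.44872418 0.33805671]
[-0.00113756  0.02717064  0.15513763]
```

View pics/w2.png

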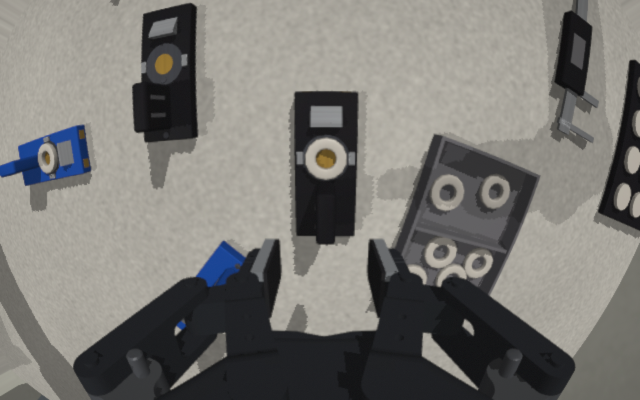

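The fin top sits at (326, ~192–243), between the open fingers at columns 275 and 372. The right finger clears the tray edge at about 400.

Run:
```python
from h import *
import pickle
m=pickle.load(open("w2.pkl","rb"))
a=np.radians(109.1);u=np.array([np.cos(a),np.sin(a)]);v=np.array([np.sin(a),-np.cos(a)])
for n,p,z in(("finfront",(326,193),.056),("fintail",(326,243),.056),("ring",(325.5,158),.0205),("front",(326,92),.014),("frontL",(295,92),.014),("frontR",(358,93),.014),("tailR",(354,235),.014),("tailL",(296,235),.014),("catchback",(326,126),.0215)):
    q=plane("wrist",[p],z,m)[0];print(n,q.round(4),"u",(q@u).round(4),"v",(q@v).round(4))
t=np.array([.6106,-.2978]);print("tcp",t@u,t@v)
```

```text
finfront [ 0.6074 -0.2811] u -0.4644 v 0.482
fintail [ 0.6195 -0.3153] u -0.5007 v 0.4822
ring [ 0.601  -0.2634] u -0.4456 v 0.4818
front [ 0.5845 -0.215 ] u -0.3944 v 0.482
frontL [ 0.5618 -0.2227] u -0.3943 v 0.458
frontR [ 0.608  -0.2073] u -0.3948 v 0.5067
tailR [ 0.6458 -0.3177] u -0.5116 v 0.5063
tailL [ 0.5994 -0.334 ] u -0.5117 v 0.4571
catchback [ 0.5932 -0.24  ] u -0.4209 v 0.482
tcp -0.48120503515715346 0.4795403154474112
```

Emit:
carry_out --pt "44 -2.5 2.5 25 0 0 0" --pt "44 -2.5 2.5 50 0 0 0" --pt "44 -2.5 2.5 75 0 0 0" --pt "44 -2.5 2.5 90 0 0 0" --pt "44 -2.5 2.5 94 0 0 0"

```text
time_s: 3.32
ee_pos: [0.6143, -0.3, 0.0216]
ee_rot: [-0.0, 0.579, 0.815, -0.0]
contact_force: [0.1, -0.5, 0.2]
finger_gap: 0.044
gripper_force: 0.0
```

Emit:
carry_out --pt "8 0 0 0 0 0 0" --pt "8 0 0 0 0 0 0" --pt "8 0 0 0 0 0 0" --pt "8 0 0 0 0 0 0" --pt "8 0 0 0 0 0 0" --grip_force 45

```text
time_s: 3.95
ee_pos: [0.6151, -0.3007, 0.0234]
ee_rot: [0.001, 0.579, 0.815, 0.0]
contact_force: [0.3, -0.5, 5.8]
finger_gap: 0.0133
gripper_force: 44.9
```

Emit:
carry_out --pt "8 0 0 -6 0 0 0" --pt "8 0 0 -25 0 0 0" --pt "8 0 0 -50 0 0 0" --pt "8 0 0 -75 0 0 0" --pt "8 0 0 -80 0 0 0" --grip_force 60

```text
time_s: 4.58
ee_pos: [0.6156, -0.3008, 0.105]
ee_rot: [0.002, 0.579, 0.815, 0.0]
contact_force: [0.2, -0.5, -1.3]
finger_gap: 0.0139
gripper_force: 58.4
```

Emit:
carry_out --pt "8 30 0 0 0 0 3" --pt "8 85 -1 0 0 0 8" --pt "8 140 -1 0 0 0 13" --pt "8 190 -2 0 0 0 18" --pt "8 220 -2 0 0 0 21.6"

```text
time_s: 5.2
ee_pos: [0.5386, -0.09, 0.1017]
ee_rot: [-0.001, 0.721, 0.692, -0.0]
contact_force: [0.5, -0.5, -1.5]
finger_gap: 0.0132
gripper_force: 58.5
```

Emit:
carry_out --pt "8 0 0 0 0 0 0" --pt "8 0 0 0 0 0 0"

```text
time_s: 5.45
ee_pos: [0.5403, -0.0939, 0.1024]
ee_rot: [0.0, 0.722, 0.692, -0.0]
contact_force: [-0.4, -0.9, -0.5]
finger_gap: 0.0131
gripper_force: 58.5
```

Run:
```python
from h import *
import pickle
m=camera_model("wrist");s=sense();im=read_camera("wrist");cv2.imwrite("pics/w3.png",im[:,:,::-1])
cv2.imwrite("pics/t3.png",read_camera("top")[:,:,::-1])
pickle.dump((m,s),open("w3.pkl","wb"))
print(s["ee_pos"],s["ee_rot"],s["finger_gap"],s["contact_force"])
```

```text
[ 0.54031144 -0.09387788  0.10235654] [ 3.91500035e-04  7.21551451e-01  6.92360699e-01 -1.14431738e-04] 0.013136748045873243 [-0.4044543  -0.86950928 -0.54295269]
```

View pics/w3.png

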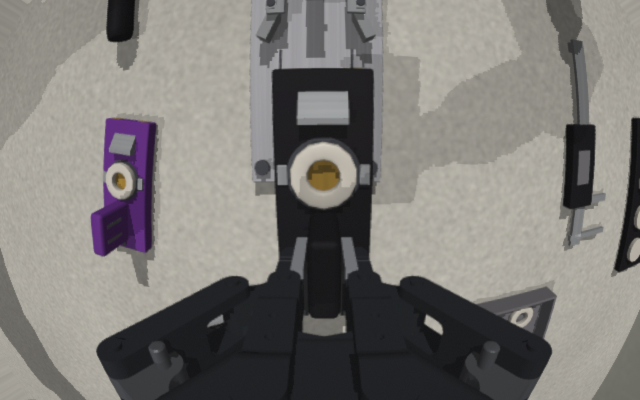

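The carrier is held straight: sled edges at columns 274 and 373, front edge at row 70. The bed edges are visible at columns ~251 and ~383, with the bed's near end at row ~185.

Run:
```python
from h import *
import pickle
m,s=pickle.load(open("w3.pkl","rb"));im=cv2.imread("pics/w3.png").astype(int);g=im.max(2)
def line(P):
    c=P.mean(0);d=np.linalg.svd(P-c)[2][0];d*=np.sign(d[1]);r=(P-c)@[-d[1],d[0]];k=abs(r)<.0015
    c=P[k].mean(0);d=np.linalg.svd(P[k]-c)[2][0];d*=np.sign(d[1]);return c,np.degrees(np.arctan2(d[1],d[0])),k.sum()
v=im[:,:,0]-im[:,:,2]; fx=cv2.morphologyEx(((v>=-1)*255).astype(np.uint8),cv2.MORPH_OPEN,np.ones((3,3)))
L=[];R=[];cl=[];cr=[]
for r in range(8,165):
    x=np.where(fx[r,225:300]>0)[0]
    if len(x):L.append((225+x[0],r))
    x=np.where(fx[r,355:400]>0)[0]
    if len(x) and r<60:R.append((355+x[-1],r))
for r in range(80,225):
    x=np.where(g[r,264:380]<60)[0]
    if len(x): cl.append((264+x[0],r));cr.append((264+x[-1]+1,r))
for n,p,z in(("L",L,.012),("R",R,.012),("cl",cl,.093),("cr",cr,.093)):
    print(n,p[0],p[-1],line(plane("wrist",np.array(p),z,m)))
print(plane("wrist",[(323,70)],.093,m), "bed end", plane("wrist",[(256,184)],.012,m))
q=s["ee_rot"];print("tool yaw",np.degrees(2*np.arctan2(q[2],q[1])))
# top-view fixture re-measure
t=cv2.imread("pics/top0.png").astype(int)
```

```text
L (np.int64(252), 8) (np.int64(252), 164) (array([0.49067502, 0.00095312]), np.float64(87.49864821226392), np.int64(157))
R (np.int64(381), 8) (np.int64(381), 59) (array([0.58993987, 0.03730575]), np.float64(87.24588138238174), np.int64(52))
cl (np.int64(273), 80) (np.int64(278), 224) (array([ 0.51913027, -0.04246019]), np.float64(88.15996246662303), np.int64(144))
cr (np.int64(373), 80) (np.int64(370), 224) (array([ 0.56773774, -0.04450508]), np.float64(88.19693030258726), np.int64(145))
[[ 0.54481477 -0.00309463]] bed end [[ 0.48942264 -0.07535259]]
tool yaw 87.63454985509497
```

Emit:
carry_out --pt "8 10 -5.4 5 0 0 0.5" --pt "8 20 -5.4 25 0 0 0.5" --pt "8 20 -5.4 45 0 0 0.5" --pt "8 20 -5.4 58 0 0 0.5" --pt "8 20 -5.4 58 0 0 0.5"

```text
time_s: 6.18
ee_pos: [0.5347, -0.0736, 0.0431]
ee_rot: [-0.001, 0.725, 0.689, -0.001]
contact_force: [-0.2, -0.1, -1.1]
finger_gap: 0.0131
gripper_force: 58.5
```

Emit:
carry_out --pt "8 0 0 0 0 0 0" --pt "8 0 0 0 0 0 0"

```text
time_s: 6.42
ee_pos: [0.5361, -0.0732, 0.0449]
ee_rot: [0.0, 0.725, 0.689, 0.0]
contact_force: [-0.3, 0.1, -2.1]
finger_gap: 0.0134
gripper_force: 58.5
```

Run:
```python
from h import *
import pickle
m=camera_model("wrist");s=sense();im=read_camera("wrist");cv2.imwrite("pics/w4.png",im[:,:,::-1])
pickle.dump((m,s),open("w4.pkl","wb"))
print(s["ee_pos"],s["ee_rot"],s["contact_force"],s["moment"])
```

```text
[ 0.53610145 -0.0732156   0.04489971] [4.58809983e-04 7.24738969e-01 6.89023221e-01 4.65867407e-04] [-0.25276735  0.08336445 -2.08983817] [-0.04552968 -0.01570698  0.02001641]
```

View pics/w4.png

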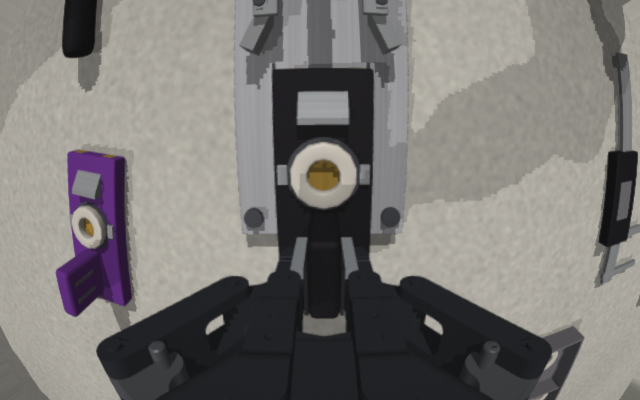

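The carrier hovers over the bed: sled edges at columns 273 and 373, rail flares ahead at (258,35) and (383,35), bed edges at ~236 and ~409. I check the centring numerically.

Run:
```python
from h import *
import pickle
m,s=pickle.load(open("w4.pkl","rb"));im=cv2.imread("pics/w4.png").astype(int);g=im.max(2)
def fit(p,z):
    P=plane("wrist",np.array(p),z,m);c=np.polyfit(P[:,1],P[:,0],1)
    for _ in range(3):
        r=P[:,0]-np.polyval(c,P[:,1]);k=abs(r)<=max(2*np.median(abs(r)),3e-4);c=np.polyfit(P[k,1],P[k,0],1)
    return c
fx=cv2.morphologyEx(((im[:,:,0]-im[:,:,2]>=-1)*255).astype(np.uint8),cv2.MORPH_OPEN,np.ones((3,3)))
L=[];R=[];cl=[];cr=[]
for r in range(5,225):
    x=np.where(fx[r,215:270]>0)[0]; 
    if len(x):L.append((215+x[0],r))
    x=np.where(fx[r,378:425]>0)[0]
    if len(x):R.append((378+x[-1]+1,r))
    if 80<r<222:
        x=np.where(g[r,262:384]<60)[0]
        if len(x): cl.append((262+x[0],r));cr.append((262+x[-1]+1,r))
F={n:fit(p,z) for n,p,z in(("L",L,.012),("R",R,.012),("cl",cl,.036),("cr",cr,.036))}
for n,c in F.items(): print(n,"yaw",90-np.degrees(np.arctan(c[0])),[round(np.polyval(c,y)*1000,1) for y in(-.05,0,.04)])
h,sv,v=cv2.split(cv2.cvtColor(im.astype(np.uint8),cv2.COLOR_BGR2HSV))
k=((g<75)*255).astype(np.uint8)
for a,b in((240,268),(376,404)):
    q=np.zeros_like(k);q[200:232,a:b]=k[200:232,a:b];M=cv2.moments(q,True);print("screw",plane("wrist",[(M["m10"]/M["m00"],M["m01"]/M["m00"])],.014,m))
print("front",plane("wrist",[(323,69)],.036,m),"bedend",plane("wrist",[(248,234),(398,234)],.012,m))
for nm,p in(("flareLtip",(243,50)),("flareRtip",(398,48)),("flareLin",(270,15)),("flareRin",(373,13))):print(nm,plane("wrist",[p],.03,m))
```

```text
L yaw 87.47548096198783 [np.float64(488.2), np.float64(490.4), np.float64(492.2)]
R yaw 87.48382446496811 [np.float64(586.8), np.float64(589.0), np.float64(590.7)]
cl yaw 87.56171816125824 [np.float64(514.2), np.float64(516.4), np.float64(518.1)]
cr yaw 87.61381896984447 [np.float64(562.7), np.float64(564.8), np.float64(566.5)]
screw [[ 0.49605216 -0.06203726]]
screw [[ 0.57726862 -0.06581585]]
front [[0.54145755 0.01794682]] bedend [[ 0.49029848 -0.07323575]
 [ 0.58319839 -0.07793599]]
flareLtip [[0.50139263 0.03256933]]
flareRtip [[0.58018007 0.02948664]]
flareLin [[0.51608536 0.05017575]]
flareRin [[0.56841706 0.04859023]]
```

Emit:
carry_out --pt "8 0 -0.9 3 0 0 0" --pt "8 0 -0.9 5 0 0 0" --pt "8 0 -0.9 7 0 0 0" --pt "8 0 -0.9 8 0 0 0" --pt "8 0 -0.9 8 0 0 0"

```text
time_s: 7.1
ee_pos: [0.5346, -0.073, 0.0362]
ee_rot: [-0.0, 0.725, 0.689, -0.0]
contact_force: [-0.7, 0.4, -1.9]
finger_gap: 0.0132
gripper_force: 58.5
```

Emit:
carry_out --pt "8 0 0 1 0 0 0" --pt "8 0 0 1 0 0 0"

```text
time_s: 7.35
ee_pos: [0.5348, -0.0729, 0.0354]
ee_rot: [0.0, 0.725, 0.689, 0.0]
contact_force: [-1.1, -0.3, 0.0]
finger_gap: 0.0128
gripper_force: 58.7
```

Emit:
carry_out --pt "8 0 0 0.7 0 0 0" --pt "8 0 0 0.7 0 0 0"

```text
time_s: 7.6
ee_pos: [0.5348, -0.073, 0.0354]
ee_rot: [-0.0, 0.725, 0.689, 0.0]
contact_force: [-2.6, 0.4, 7.5]
finger_gap: 0.0132
gripper_force: 60.0
```

Emit:
carry_out --pt "8 4 0 -0.4 0 0 0" --pt "8 12 -0.1 -0.4 0 0 0" --pt "8 20 -0.1 -0.4 0 0 0" --pt "8 26 -0.2 -0.4 0 0 0" --pt "8 30 -0.2 -0.4 0 0 0"

```text
time_s: 8.22
ee_pos: [0.5366, -0.0427, 0.0354]
ee_rot: [0.001, 0.724, 0.689, 0.0]
contact_force: [1.1, -3.1, 5.0]
finger_gap: 0.0132
gripper_force: 59.6
```

Emit:
carry_out --pt "8 3 0 0 0 0 0" --pt "8 6 0 0 0 0 0" --pt "8 8 0 0 0 0 0" --pt "8 8 0 0 0 0 0"

```text
time_s: 8.72
ee_pos: [0.537, -0.0346, 0.0354]
ee_rot: [0.001, 0.724, 0.689, 0.0]
contact_force: [0.5, -2.4, 4.9]
finger_gap: 0.013
gripper_force: 59.6
```

Run:
```python
from h import *
import pickle
m=camera_model("wrist");s=sense();im=read_camera("wrist");cv2.imwrite("pics/w5.png",cv2.resize(im[0:260,200:450,::-1],None,fx=2.3,fy=2.3))
pickle.dump((m,s,im),open("w5.pkl","wb"))
print(s["ee_pos"],s["ee_rot"],s["contact_force"],s["moment"])
print("front",plane("wrist",[(323,69)],.026,m))
```

```text
[ 0.53698381 -0.03464433  0.03537937] [5.23463098e-04 7.24484530e-01 6.89290776e-01 3.42179481e-04] [ 0.49876399 -2.38084961  4.93655309] [-0.55735286  0.052407    0.00471031]
front [[0.5423009  0.05658733]]
```

View pics/w5.png

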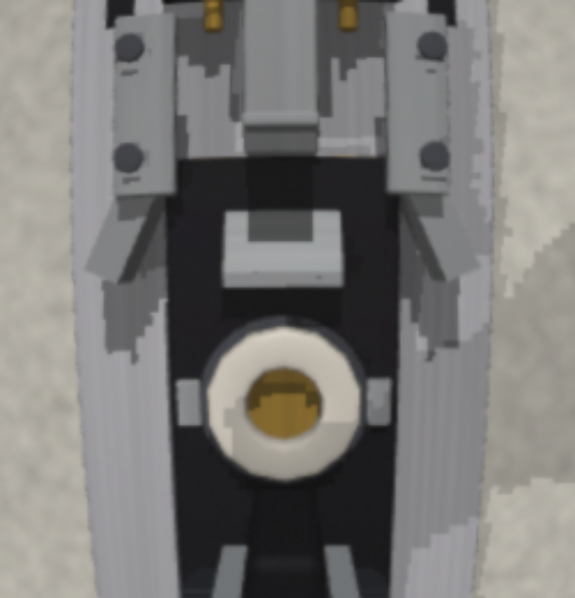

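The sled front (crop row 158) is between the rails at fixture x ≈ +7 mm, centred, with the pawl still down ahead of the catch. I slide on slowly and watch the force.

Emit:
carry_out --pt "8 2 0 -0.2 0 0 0" --pt "8 4 0 -0.2 0 0 0" --pt "8 6 -0.1 -0.2 0 0 0" --pt "8 8 -0.1 -0.2 0 0 0" --pt "8 10 -0.1 -0.2 0 0 0"

```text
time_s: 9.4
ee_pos: [0.5371, -0.0251, 0.0354]
ee_rot: [0.0, 0.725, 0.689, 0.0]
contact_force: [0.7, -3.1, 6.2]
finger_gap: 0.0131
gripper_force: 59.5
```

Emit:
carry_out --pt "8 1 0 0 0 0 0" --pt "8 2 0 0 0 0 0" --pt "8 3 0 0 0 0 0" --pt "8 4 0 0 0 0 0" --pt "8 5 -0.1 0 0 0 0"

```text
time_s: 10.02
ee_pos: [0.5372, -0.0201, 0.0354]
ee_rot: [0.0, 0.725, 0.689, 0.0]
contact_force: [0.1, -2.7, 5.1]
finger_gap: 0.0133
gripper_force: 59.5
```

Emit:
carry_out --pt "8 1 0 0 0 0 0" --pt "8 2 0 0 0 0 0" --pt "8 3 0 0 0 0 0" --pt "8 4 0 0 0 0 0"

```text
time_s: 10.52
ee_pos: [0.5374, -0.0162, 0.0354]
ee_rot: [0.0, 0.725, 0.689, 0.0]
contact_force: [-0.1, -4.7, 5.6]
finger_gap: 0.0134
gripper_force: 59.5
```

Emit:
carry_out --pt "8 1 0 0 0 0 0" --pt "8 2 0 0 0 0 0" --pt "8 3 0 0 0 0 0" --pt "8 4 0 0 0 0 0"

```text
time_s: 11.02
ee_pos: [0.5375, -0.0129, 0.0354]
ee_rot: [0.001, 0.725, 0.689, -0.0]
contact_force: [-0.3, -5.5, 5.9]
finger_gap: 0.0134
gripper_force: 59.5
```

Run:
```python
from h import *
m=camera_model("wrist");s=sense();im=read_camera("wrist");cv2.imwrite("pics/w6.png",cv2.resize(im[0:200,220:430,::-1],None,fx=2.8,fy=2.8))
print(s["ee_pos"],s["contact_force"])
```

```text
[ 0.53753508 -0.01294964  0.03540314] [-0.34535238 -5.46380364  5.8508555 ]
```

View pics/w6.png

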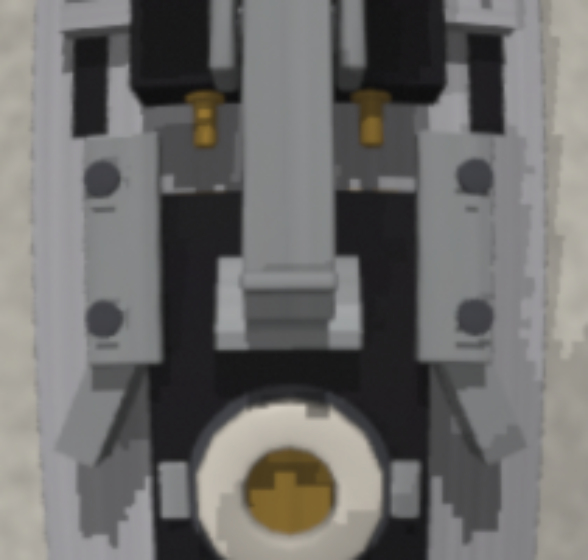

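The pawl tooth (crop row 280) now rides on the catch. The pin tips (row 145) are roughly 8 mm ahead of the sled front (row 190). I continue gently.

Emit:
carry_out --pt "8 1 0 0 0 0 0" --pt "8 2 0 0 0 0 0" --pt "8 3 0 0 0 0 0" --pt "8 4 0 0 0 0 0" --pt "8 5 -0.1 0 0 0 0"

```text
time_s: 11.7
ee_pos: [0.5377, -0.008, 0.0354]
ee_rot: [0.001, 0.725, 0.689, -0.0]
contact_force: [0.5, -6.2, 5.3]
finger_gap: 0.0132
gripper_force: 59.5
```

Emit:
carry_out --pt "8 1 0 0 0 0 0" --pt "8 2 0 0 0 0 0" --pt "8 2 0 0 0 0 0"

```text
time_s: 12.08
ee_pos: [0.5377, -0.0058, 0.0354]
ee_rot: [0.001, 0.725, 0.689, -0.0]
contact_force: [0.2, -5.1, 4.7]
finger_gap: 0.0133
gripper_force: 59.5
```

Emit:
carry_out --pt "8 1 0 0 0 0 0" --pt "8 1 0 0 0 0 0"

```text
time_s: 12.32
ee_pos: [0.5378, -0.0047, 0.0354]
ee_rot: [0.001, 0.725, 0.689, -0.0]
contact_force: [-0.1, -4.4, 6.4]
finger_gap: 0.0133
gripper_force: 59.5
```

Emit:
carry_out --pt "8 1 0 0 0 0 0" --pt "8 1 0 0 0 0 0"

```text
time_s: 12.58
ee_pos: [0.5379, -0.0037, 0.0354]
ee_rot: [0.001, 0.725, 0.689, -0.0]
contact_force: [0.3, -4.2, 5.7]
finger_gap: 0.0134
gripper_force: 59.6
```

Emit:
carry_out --pt "8 1 0 0 0 0 0" --pt "8 1 0 0 0 0 0"

```text
time_s: 12.82
ee_pos: [0.5379, -0.0033, 0.0354]
ee_rot: [0.001, 0.725, 0.689, -0.0]
contact_force: [-0.6, -6.3, 6.4]
finger_gap: 0.0132
gripper_force: 59.6
```

Emit:
carry_out --pt "8 1 0 0 0 0 0" --pt "8 1 0 0 0 0 0"

```text
time_s: 13.08
ee_pos: [0.5379, -0.0025, 0.0354]
ee_rot: [0.001, 0.725, 0.689, -0.0]
contact_force: [-0.5, -6.8, 5.5]
finger_gap: 0.0135
gripper_force: 59.6
```

Emit:
carry_out --pt "8 1 0 0 0 0 0" --pt "8 1 0 0 0 0 0"

```text
time_s: 13.32
ee_pos: [0.5379, -0.0016, 0.0354]
ee_rot: [0.001, 0.725, 0.689, -0.0]
contact_force: [-1.2, -6.5, 5.4]
finger_gap: 0.0133
gripper_force: 59.6
```

Emit:
carry_out --pt "8 1 0 0 0 0 0" --pt "8 1 0 0 0 0 0"

```text
time_s: 13.58
ee_pos: [0.538, -0.0006, 0.0354]
ee_rot: [0.001, 0.725, 0.689, -0.0]
contact_force: [-0.9, -6.8, 5.7]
finger_gap: 0.013
gripper_force: 59.6
```

Emit:
carry_out --pt "8 1 0 0 0 0 0" --pt "8 1 0 0 0 0 0"

```text
time_s: 13.82
ee_pos: [0.538, 0.0004, 0.0354]
ee_rot: [0.001, 0.725, 0.689, -0.0]
contact_force: [0.0, -7.2, 5.9]
finger_gap: 0.0131
gripper_force: 59.6
```

Emit:
carry_out --pt "8 1 0 0 0 0 0" --pt "8 1 0 0 0 0 0"

```text
time_s: 14.08
ee_pos: [0.538, 0.0012, 0.0354]
ee_rot: [0.001, 0.725, 0.689, -0.001]
contact_force: [-0.2, -7.2, 6.1]
finger_gap: 0.013
gripper_force: 59.6
```

Emit:
carry_out --pt "8 1 0 0 0 0 0" --pt "8 1 0 0 0 0 0"

```text
time_s: 14.32
ee_pos: [0.5381, 0.002, 0.0354]
ee_rot: [0.001, 0.725, 0.689, -0.001]
contact_force: [-0.0, -8.1, 5.5]
finger_gap: 0.0135
gripper_force: 59.6
```

Emit:
carry_out --pt "8 0.7 0 0 0 0 0" --pt "8 0.7 0 0 0 0 0"

```text
time_s: 14.58
ee_pos: [0.5381, 0.0026, 0.0354]
ee_rot: [0.001, 0.725, 0.689, -0.001]
contact_force: [-0.1, -8.5, 5.2]
finger_gap: 0.0134
gripper_force: 59.6
```

Emit:
carry_out --pt "8 0.6 0 0 0 0 0" --pt "8 0.6 0 0 0 0 0"

```text
time_s: 14.82
ee_pos: [0.5381, 0.003, 0.0354]
ee_rot: [0.001, 0.725, 0.689, -0.001]
contact_force: [0.4, -8.6, 5.7]
finger_gap: 0.0131
gripper_force: 59.6
```

Emit:
carry_out --pt "8 0.5 0 0 0 0 0" --pt "8 0.5 0 0 0 0 0"

```text
time_s: 15.08
ee_pos: [0.5381, 0.0033, 0.0354]
ee_rot: [0.001, 0.725, 0.689, -0.001]
contact_force: [-0.5, -8.8, 5.4]
finger_gap: 0.0134
gripper_force: 59.6
```

Run:
```python
from h import *
m=camera_model("wrist");s=sense();im=read_camera("wrist");cv2.imwrite("pics/w7.png",cv2.resize(im[0:200,220:430,::-1],None,fx=2.8,fy=2.8))
print(s["ee_pos"],s["contact_force"])
```

```text
[0.53810342 0.00325938 0.03536471] [-0.47643083 -8.84166126  5.41724936]
```

View pics/w7.png

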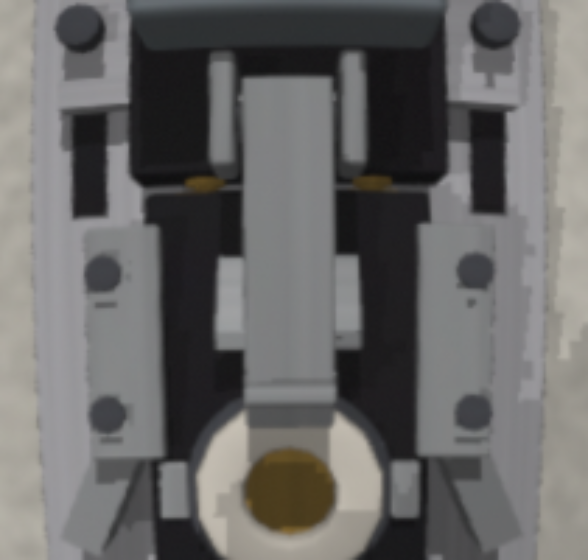

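The pins are almost flush (gold at row 183), the sled front (row 193) is close to the head, and the pawl's end (row 385–425) is past the catch's back face (row 348). I push a little more, to about 12 N, to be sure it seats.

Emit:
carry_out --pt "8 0.5 0 0 0 0 0" --pt "8 0.5 0 0 0 0 0"

```text
time_s: 15.38
ee_pos: [0.5381, 0.0034, 0.0354]
ee_rot: [0.001, 0.725, 0.688, -0.001]
contact_force: [-0.0, -9.2, 6.2]
finger_gap: 0.0133
gripper_force: 59.6
```

Emit:
carry_out --pt "8 0.5 0 0 0 0 0" --pt "8 0.5 0 0 0 0 0"

```text
time_s: 15.62
ee_pos: [0.5381, 0.0034, 0.0354]
ee_rot: [0.002, 0.725, 0.688, -0.001]
contact_force: [-1.1, -11.5, 6.5]
finger_gap: 0.0129
gripper_force: 59.7
```

Emit:
carry_out --pt "8 0.4 0 0 0 0 0" --pt "8 0.4 0 0 0 0 0"

```text
time_s: 15.88
ee_pos: [0.5381, 0.0034, 0.0354]
ee_rot: [0.002, 0.726, 0.688, -0.001]
contact_force: [-0.9, -12.1, 7.0]
finger_gap: 0.0133
gripper_force: 59.7
```

Emit:
carry_out --pt "8 -1 0 -0.3 0 0 0" --pt "8 -2 0 -0.3 0 0 0" --pt "8 -3 0 -0.3 0 0 0" --pt "8 -4 0 -0.3 0 0 0" --pt "8 -4 0 -0.3 0 0 0"

```text
time_s: 16.5
ee_pos: [0.5381, 0.0031, 0.0354]
ee_rot: [0.0, 0.725, 0.689, -0.0]
contact_force: [0.7, -4.2, 1.6]
finger_gap: 0.0134
gripper_force: 58.9
```

Emit:
carry_out --pt "8 -0.7 0 0 0 0 0" --pt "8 -0.7 0 0 0 0 0"

```text
time_s: 16.75
ee_pos: [0.538, 0.0026, 0.0354]
ee_rot: [0.0, 0.725, 0.689, 0.0]
contact_force: [0.6, -3.6, 1.2]
finger_gap: 0.0133
gripper_force: 58.8
```

Emit:
carry_out --pt "8 -0.7 0 0 0 0 0" --pt "8 -1.4 0 0 0 0 0" --pt "8 -1.4 0 0 0 0 0"

```text
time_s: 17.12
ee_pos: [0.5379, 0.001, 0.0354]
ee_rot: [0.0, 0.725, 0.689, -0.0]
contact_force: [1.7, -4.2, -1.4]
finger_gap: 0.0132
gripper_force: 58.6
```

Emit:
carry_out --pt "8 -0.7 0 0 0 0 0" --pt "8 -0.7 0 0 0 0 0"

```text
time_s: 17.38
ee_pos: [0.5378, 0.0004, 0.0354]
ee_rot: [0.0, 0.725, 0.689, -0.0]
contact_force: [0.9, -4.1, -1.7]
finger_gap: 0.0132
gripper_force: 58.6
```

Emit:
carry_out --pt "8 -0.5 0 0 0 0 0" --pt "8 -0.5 0 0 0 0 0"

```text
time_s: 17.62
ee_pos: [0.5378, 0.0002, 0.0354]
ee_rot: [-0.0, 0.725, 0.689, 0.0]
contact_force: [2.4, -2.5, -1.8]
finger_gap: 0.0133
gripper_force: 58.5
```

The load is shifting onto the pawl, as it should when latched. I release.

Emit:
carry_out --pt "12 -0.3 0 0 0 0 0" --pt "20 -0.3 0 0 0 0 0" --pt "32 -0.3 0 0 0 0 0" --pt "36 -0.3 0 0 0 0 0" --pt "36 -0.3 0 0 0 0 0"

```text
time_s: 18.25
ee_pos: [0.5377, -0.0002, 0.0355]
ee_rot: [-0.0, 0.725, 0.689, -0.0]
contact_force: [0.2, 0.8, -0.1]
finger_gap: 0.036
gripper_force: 0.0
```

Emit:
carry_out --pt "36 0 0 -10 0 0 0" --pt "36 0 0 -30 0 0 0" --pt "36 0 0 -55 0 0 0" --pt "36 0 0 -80 0 0 0" --pt "36 0 0 -80 0 0 0"

```text
time_s: 18.88
ee_pos: [0.5395, -0.0003, 0.1184]
ee_rot: [0.001, 0.725, 0.689, 0.002]
contact_force: [-0.5, 0.1, 0.1]
finger_gap: 0.0361
gripper_force: 0.0
```

Run:
```python
from h import *
m=camera_model("wrist");s=sense();im=read_camera("wrist");t=read_camera("top")
o=np.zeros((600,800,3),np.uint8);a=cv2.resize(im[:250,190:460,::-1],None,fx=1.9,fy=1.9);o[:a.shape[0],:a.shape[1]]=a
sc=read_camera("scene");b=cv2.resize(sc[175:260,280:395,::-1],None,fx=2.4,fy=2.4);o[:b.shape[0],520:520+b.shape[1]]=b
cv2.imwrite("pics/w8.png",o)
print(s["ee_pos"],s["contact_force"],s["finger_gap"])
```

```text
[ 5.39549237e-01 -3.23158316e-04  1.18442178e-01] [-0.53830228  0.10006382  0.09607538] 0.03609962585313471
```

View pics/w8.png

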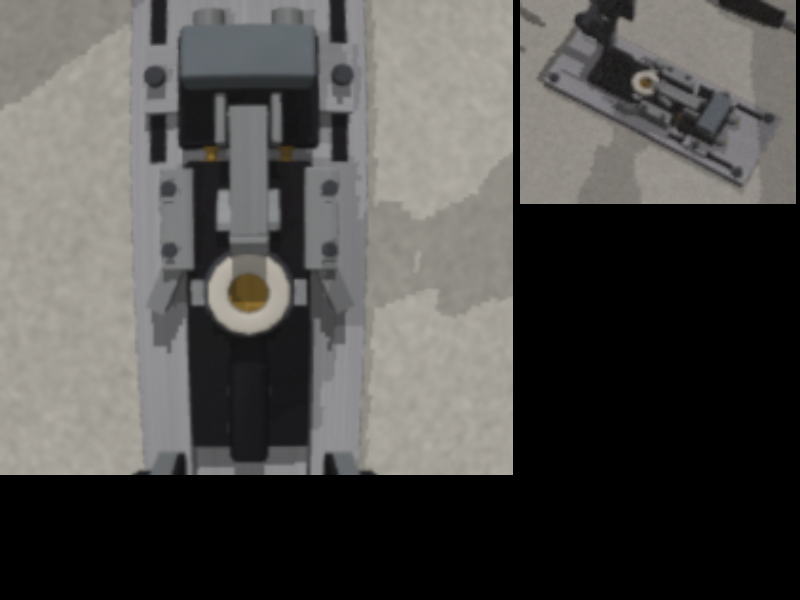

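The wrist view shows the carrier released and straight. The pawl lies behind the catch (its end at row 240, catch at rows 190–230), and the pins are partly pressed (short gold at row 153). One numeric check of the rest position, then I hand in.

Run:
```python
from h import *
m=camera_model("wrist");s=sense();im=read_camera("wrist").astype(int);g=im.max(2)
for col in(300,307,335,340):
    d=np.where(g[80:245,col]<60)[0]+80;d=d[d>84]
    k=d[d<245];print(col,k[0],k[-1],plane("wrist",[(col,k[0]-.5),(col,k[-1]+.5)],.026,m).round(4).tolist())
print(np.array([im[r,305].tolist() for r in range(70,95)])[:,0].tolist(), np.abs(s["qvel"]).max())
```

```text
300 85 235 [[0.5258, 0.0925], [0.5183, -0.0252]]
307 85 235 [[0.531, 0.0922], [0.524, -0.0255]]
335 85 235 [[0.5515, 0.0911], [0.5465, -0.0266]]
340 85 235 [[0.5552, 0.091], [0.5505, -0.0268]]
[32, 30, 30, 33, 31, 27, 49, 76, 76, 81, 100, 109, 98, 77, 58, 33, 30, 30, 31, 31, 30, 31, 31, 31, 32] 0.01613663409964531
```

```bash
python3 -c "
from bench import *
print(sign_off())"
```

```text
the job is handed in; nothing more can be done
None
```

I slid the carrier with the ring into the guides, pushed it home with at most about 12 N, and let go. It stayed about 3 mm short of the stop, where the pawl should hold it; I handed the job in, and no verdict came back.

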